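Fold the gluing jig shut and throw its toggle clamp

TASK

Close the folding gluing jig on the two resin half shells: from behind, gently push its swung-up half over until it lies fully home on the lower half, then push the handle of the toggle clamp over until it stands upright at its stop, so that its rubber foot locks the jig shut. Only push, with the fingertips or the outside of the fingers; do not grip or lift anything, do not slam or force the jig, and leave the loose shell lying in its nest and the other things where they are.

Things in the scene. Friction and masses are not known exactly. Their poses are not given: they have to be found in the camera images.
- jig: folding gluing jig of plywood, fixed to the table. Origin at table height under the middle of its lower nest; x points from the clamp side to the hinge side, y along the hinge pin, z up. Baseboard x -175 to 75, y -115 to 115, 18 mm thick. Lower half: open channel, x -56 to 56, y -100 to 100, up to z = 54 mm. Hinge pin along y at x = 59, z = 54.75 mm. Clamp at x -137 to -75, y -35 to 35 mm.
- leaf (a joint): angle of the jig's swung-up half about the hinge pin: 0 = folded down fully home (hard stop), 1.57 = upright; found at about 1.66 to 1.86, leaning back over the hinge side. It folds towards the clamp side (jig -x). The hinge is stiff: the half stays at any angle it is left at, and takes about 1 to 6 N at its free edge to swing.
- leaf_edge (a point): middle of the outer corner of the swung-up half's free edge; axes turn with the half and match the jig's when shut. The half is an inverted channel of 12 mm plywood: x 0 to 112, y -100 to 100, z -48 to 0 mm; push on its flat outer face, z = 0. Hinge pin at x = 115, z = -48.75 mm. A cleat for the clamp foot juts out to x = -28 (y -30 to 30, z -48 to -36). Shut: at jig x = -56, z = 103.5 mm.
- clamp_arm (a joint): angle of the toggle clamp's steel arm: 0 = raised, as found, clear of the upper half; about 1.25 = lowered with its rubber foot pressed on the cleat. Arm and handle are linked: pushing the handle up turns the arm down.
- handle_end (a point): tip of the toggle clamp's black handle (grip 17 mm thick, 58 mm long; tip 94 mm from its pin); z axis along the handle, outwards. Found leaning back about 0.88 rad to jig -x, tip near jig x = -181, y = 0, z = 156 mm. Pushed to jig +x it rises until upright at its stop, tip near x = -97, z = 179 mm; the last 0.06 rad pass the dead centre and lock. Moves at 1 to 12 N, hardest near upright.
- nest (a point): middle of the lower nest's floor, on the top of the baseboard (18 mm above the table); axes as the jig's.
- shell_low: the loose lower half shell, thin cream resin, two-lobed, 72 x 176 x 36 mm, 70 g, hollow side up in the nest between cork blocks with under 1 mm play. Origin: centre of its underside; long axis y.
- glue_cup: mixing cup, 73 mm across, 75 mm tall, standing near the jig; origin under its centre
- brush: glue brush, 34 x 182 x 12 mm, lying near the jig; origin under its centre, long axis y
- tape: roll of masking tape, 101 mm across, 24 mm high, lying flat near the jig; origin under its centre
- carton: small white carton, 42 x 42 x 67 mm, standing near the jig; origin under its centre
- tube: hardener tube, 40 x 126 x 22 mm, lying near the jig; origin under its centre, long axis y
Not all that is in view belongs to the job. There is more than one size of the shell_low; the job needs the largest.

How it is judged:
By the outcome, as a careful person would: the job done as asked, in the order asked, and still so for the second after the job is handed in, with the robot touching nothing.
It also fails if it takes over 50 s, if anything falls off the work surface, if the arm or the gripper's body presses on something with over 40 N, if the wrist force passes 120 N, or if a joint passes its speed limit or range.

ROBOT

A 6-joint arm with a two-finger parallel gripper is mounted at the origin on the work surface; the furniture and walls round the work are solid. World frame = base frame: x ahead of the robot, y to its left, z up, the work surface at z = 0. Lengths are in m, angles in degrees, forces in N, time in s.
With the tool pointing down it reaches from about 0.4 to 0.825 m from the base axis. Payload 7 kg.
Tool frame: the origin (TCP) lies on the centre line of the jaws, within the pads' length; the fingertips stand 19 mm ahead of it and the grasp point (between the pads) is the TCP; z points along the fingers, y is the line along which they close (so a half turn about z gives the same grasp; the last joint's range is limited). The gripper opens to 88 mm and grips with 3 to 60 N. Pads are 19 mm wide; open, the fingers measure 130 mm over their backs; the gripper's body (78 mm by 193 mm) begins 47 mm behind the grasp point.
Start: joints at [90.762, 20.546, 0.682, 0, -70.136, -16.507], TCP at [0.183, 0.65, 0.246] pointing down, gripper open.
Joint ranges: [-176.03, 176.03], [-82.01, 121.73], [-58.28, 71.71], [-173.87, 95.51], [-174.79, -0.11], [-173.66, 173.66]. Speed limits (degrees/s): [136.94, 136.94, 172.46, 180, 180, 180].

INTERFACE

Orientations are given as [roll, pitch, yaw] about the fixed x, y, z axes, in that order (R = Rz(yaw) Ry(pitch) Rx(roll)).
In Python, from plant import * gives the robot as it stands. The module is installed in compiled form; this text tells all that it offers.
- The arm moves only by the tool play_rows, never from a script. Its argument "deltas" is a list of rows, each a list of 6 numbers: the shift along the world's x, y, z scaled (see below), then the turn, a rotation vector about the world's x, y, z scaled (see below). A call has 1 to 10 rows; each row shifts and turns the commanded pose from where the row before left it; what a row does not reach is not made up. The controller multiplies each number of a shift by 800 mm and each number of a turn by 180 degrees. A row lasts 1/10 s, in which the tool goes at most 50 mm and 8.59 degrees, less where a joint would pass 70% of its speed; a pose out of reach is approached as far as the arm can. A call with a number of a shift or a turn outside -1 to 1 is refused whole. A call with a gripper value outside its range is refused whole. "gripper" is the gripper command: -1 is shut, 1 is fully open, values between are in proportion, set as the call begins (left out, the last holds). The fingers move at their own pace and stop on an object; the grip force is fixed at half the most. Time passes only in rows, so rows that do not move let the fingers close. It gives the time, the measured TCP pose, the force, the opening and the grip force at its end, in the units of the state.
- get_obs(): the state, without advancing time (a new reading comes with each control period).
- snapshot(name): name is "side" or "top"; returns (picture, depth): 480x640x3 uint8, blue, green, red; 480x640 float32, m along the optical axis (not along the pixel's ray), 0 where there is no reading.
- camera_model(name): a dict with "fx", "fy", "cx", "cy" (pixels), "world_to_cam" (4x4, takes a point from world to camera coordinates). Camera axes: x right, y down, z forward; pixel columns grow to the right and rows downward; lengths in m; the calibration is good to about 2 mm. A picture is of the moment at which its call begins. camera_model takes no time and is no camera call.
- close_job(): hands the job in; it is judged then, once.
The state is a dict: "clock": time; "joint_pos": joint angles; "qvel": joint speeds; "tau": joint torques, N m; "tool_pos": TCP position; "orientation": TCP orientation; "force": force on the tool from outside, world axes, zero at the start; "moment": the same for the moment, N m; "opening": finger opening in m; "gripper_force": force on a finger pad.
Only numpy, scipy, OpenCV 4.12 (cv2) and the standard library are available. Lean on these libraries where they do the work, as an engineer would, in place of code of your own. Each camera call takes 0.05 s, during which the arm holds its last target. There are 200 camera calls.

## Working session

There is one attempt and no reset: what is moved stays moved. The work goes in short steps, Python scripts to look and compute and a tool call to move; the robot and the scene stay as the last step left them, time stands still between calls to the robot, and variables do not carry over. Pictures are saved under pics/ and viewed, at most 10 in all, crops included, and the job is handed in when it is done.

Besides the shell and the picture viewer there is one more tool, called after ">>>" by a JSON object that holds its "method" and its "body". play_rows: Moves the arm, as the interface text tells. Its arguments: {"type":"object","properties":{"deltas":{"type":"array","items":{"type":"array","items":{"type":"number","minimum":-1,"maximum":1}}},"gripper":{"type":"number"}},"required":["deltas"]}

```bash
mkdir -p pics
cat > h.py <<'E'
from plant import *
import numpy as np, cv2
def cloud(name):
    im,d=snapshot(name); c=camera_model(name)
    v,u=np.mgrid[0:480,0:640]
    P=np.stack([(u-c["cx"])/c["fx"]*d,(v-c["cy"])/c["fy"]*d,d],-1)
    T=np.linalg.inv(c["world_to_cam"]); W=P@T[:3,:3].T+T[:3,3]
    W[d==0]=np.nan
    return im,W
E
python3 - <<'E'
from h import *
for n in("side","top"):
    im,W=cloud(n); cv2.imwrite(f"pics/{n}0.png",im); np.save(f"{n}0.npy",W)
    print(n,np.linalg.inv(camera_model(n)["world_to_cam"])[:3].round(2).tolist(),np.isnan(W).mean())
o=get_obs();print(o)
E
```

```text
side [[-1.0, 0.0, -0.01, 0.57], [0.02, 0.52, -0.86, 0.79], [0.0, -0.86, -0.52, 0.54]] 0.004248046875
top [[0.01, -0.99, 0.12, 0.45], [-1.0, -0.01, -0.02, 0.08], [0.02, -0.12, -0.99, 0.98]] 0.003997395833333334
{'clock': 0.1, 'joint_pos': array([ 9.07616333e+01,  2.05851669e+01,  6.37801747e-01, -1.66125084e-02,
       -7.01367417e+01, -1.65054410e+01]), 'qvel': array([-0.02809975, -0.12989084,  0.11152291, -0.00017601,  0.03314947,
       -0.06504648]), 'tau': array([-1.13739294e-03, -5.84163380e+01,  2.93753779e+01,  7.01558411e+00,
        1.01938541e-02, -5.08195683e-05]), 'tool_pos': array([0.18308797, 0.64925418, 0.24473505]), 'orientation': array([ 1.79914922e+02, -8.92311259e-03, -1.57494572e+01]), 'force': array([-0.67054459, -0.3005218 ,  1.01096494]), 'moment': array([ 0.06245397, -0.00102291,  0.04689532]), 'gripper_force': 0.0, 'opening': 0.08777347793361054}
```

View pics/side0.png

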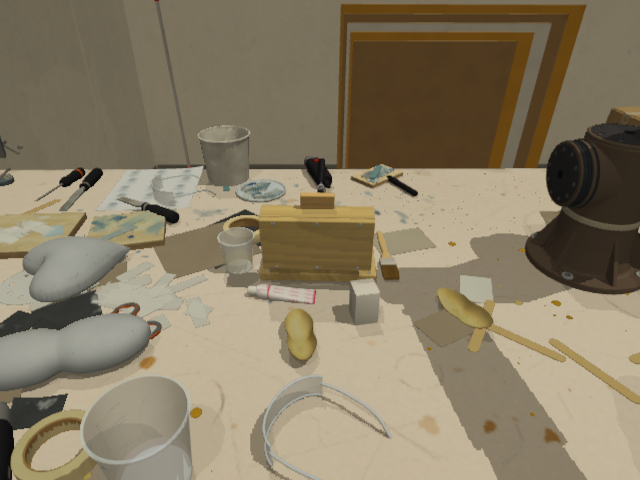

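View pics/top0.png

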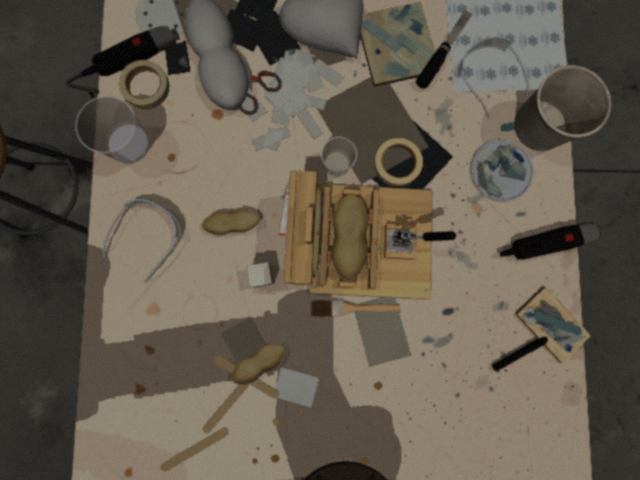

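The side view shows the swung-up leaf's outer face at about (318,242) with the cleat at (317,200), and the tube (283,294) and carton (364,300) in front of it. The top view shows the jig at (360,240), with the hinge side towards image left (world +y) and the clamp handle's tip at (453,236).

Run:
```python
from h import *
T=np.load("top0.npy");S=np.load("side0.npy");im=cv2.imread("pics/top0.png")
# baseboard
z=T[...,2]; m=((z>.013)&(z<.023)).astype(np.uint8); m[:,:280]=0;m[:,445:]=0;m[:170]=0;m[310:]=0
m=cv2.morphologyEx(m,cv2.MORPH_OPEN,np.ones((3,3)))
n,l,st,_=cv2.connectedComponentsWithStats(m); print([s.tolist() for s in st[1:] if s[4]>80])
p=T[m>0][:,:2].astype(np.float32); 
r=cv2.minAreaRect(p);print(r,cv2.boxPoints(r).round(4).tolist())
# leaf outer face from side
q=S[225:265,268:368].reshape(-1,3); q=q[q[:,2]>.08]
c=np.median(q,0); 
for _ in range(3):
    u,s,v=np.linalg.svd(q-q.mean(0),full_matrices=False); nrm=v[2]*np.sign(v[2][1]); d=(q-q.mean(0))@nrm; c=q.mean(0); q=q[abs(d)<.004]
print("face c",c,"n",nrm,"tilt",np.degrees(np.arcsin(-nrm[2])),"yaw n",np.degrees(np.arctan2(nrm[1],nrm[0])),len(q))
f=S[180:285,250:385].reshape(-1,3); f=f[(abs((f-c)@nrm)<.004)]
up=np.cross(nrm,[0,0,1]);up/=np.linalg.norm(up);w=np.cross(up,nrm)
a=(f-c)@up;b=(f-c)@w
print("width",np.percentile(a,[1,50,99]),"h",np.percentile(b,[1,99]),"z",np.percentile(f[:,2],[1,99]),up,w)
print("top edge pt",c+up*(np.percentile(a,1)+np.percentile(a,99))/2+w*np.percentile(b,99))
# black handle
g=im.max(2)<50; g[:,:415]=0;g[:,460:]=0;g[:225]=0;g[245:]=0
h=T[g];print("handle",len(h),h[h[:,2]>.05][::8].round(3).tolist())
# neighbours
for n_,(v_,u_) in dict(cup=(143,338),tape=(140,418),carton=(268,258),brush=(308,325),bigcup=(70,575),tube=(210,284)).items(): print(n_,T[v_,u_].round(3))
```

```text
[[329, 184, 45, 26, 571], [310, 187, 123, 112, 5665], [328, 222, 7, 29, 155], [340, 222, 18, 32, 377]]
((0.5614593029022217, -0.025079965591430664), (0.31217870116233826, 0.23025833070278168), 87.24674987792969) [[0.4390000104904175, -0.17550000548362732], [0.6690000295639038, -0.18649999797344208], [0.6840000152587891, 0.12530000507831573], [0.45399999618530273, 0.1363999992609024]]
face c [0.56153363 0.11041855 0.11747209] n [ 0.04425698  0.99086662 -0.12737604] tilt 7.317989934881117 yaw n 87.44258823676059 3244
width [-0.0943764   0.00313305  0.10094212] h [-0.06510972  0.04484797] z [0.0529561  0.16219562] [ 0.99900401 -0.04462044  0.        ] [0.00568357 0.12724918 0.9918545 ]
top edge pt [0.56506812 0.11597894 0.16195475]
handle 239 [[0.562, -0.15, 0.133], [0.56, -0.168, 0.149], [0.558, -0.179, 0.159], [0.56, -0.148, 0.134], [0.558, -0.16, 0.145], [0.557, -0.172, 0.152], [0.559, -0.137, 0.125], [0.557, -0.149, 0.136], [0.556, -0.161, 0.147], [0.555, -0.172, 0.157], [0.557, -0.137, 0.127], [0.556, -0.149, 0.136], [0.555, -0.161, 0.144], [0.553, -0.172, 0.158], [0.555, -0.136, 0.122], [0.554, -0.148, 0.134], [0.553, -0.162, 0.143], [0.552, -0.173, 0.155], [0.553, -0.139, 0.125], [0.552, -0.151, 0.135], [0.551, -0.163, 0.144], [0.55, -0.174, 0.156], [0.551, -0.139, 0.13], [0.55, -0.153, 0.134], [0.549, -0.165, 0.145], [0.548, -0.177, 0.154], [0.549, -0.144, 0.127], [0.548, -0.156, 0.137], [0.547, -0.168, 0.145], [0.547, -0.181, 0.153]]
cup [0.757 0.018 0.047]
tape [ 0.782 -0.16   0.001]
carton [0.497 0.175 0.064]
brush [0.419 0.042 0.012]
bigcup [ 0.885 -0.441  0.127]
tube [0.622 0.129 0.013]
```

```bash
cat >> h.py <<'E'
ph=np.radians(87.3); EX=np.array([np.cos(ph),np.sin(ph)]); EY=np.array([-EX[1],EX[0]]); O=np.array([.5622,-.0062])
def jig(W): d=W[...,:2]-O; return np.stack([d@EX,d@EY,W[...,2]],-1)
def world(x,y,z): return np.r_[O+x*EX+y*EY,z]
E
python3 - <<'E'
from h import *
J=jig(np.load("top0.npy")); q=J[(abs(J[...,1])<.045)&(J[...,2]>.1)&(J[...,0]<-.05)&(J[...,0]>-.25)]
for a in np.arange(-.20,-.05,.01):
    s=q[(q[:,0]>=a)&(q[:,0]<a+.01)]
    if len(s):print(a.round(3),len(s),s[:,2].max().round(3),s[:,1].min().round(3),s[:,1].max().round(3))
for x,z in((.15,.2),(.14,.161)):print(world(x,0,z))
J=jig(np.load("side0.npy"));q=J[(J[...,0]>.125)&(J[...,0]<.25)&(abs(J[...,1])<.13)];print("behind leaf max z",np.nanmax(q[:,2]))
E
```

```text
-0.19 4 0.158 -0.003 0.002
-0.18 50 0.161 -0.007 0.008
-0.17 58 0.159 -0.008 0.008
-0.16 62 0.151 -0.008 0.008
-0.15 63 0.145 -0.009 0.008
-0.14 52 0.134 -0.007 0.008
-0.13 22 0.127 -0.003 0.003
-0.12 14 0.13 -0.002 0.002
-0.11 38 0.13 -0.007 0.009
-0.1 39 0.13 -0.006 0.007
-0.09 35 0.126 -0.007 0.007
[0.56926597 0.14363348 0.2       ]
[0.5687949  0.13364458 0.161     ]
behind leaf max z 0.15632706917520744
```

>>> {"method": "play_rows", "body": {"deltas": [[0.02, -0.02, 0.01, 0, 0, -0.02], [0.035, -0.04, 0.01, 0, 0, -0.03], [0.035, -0.04, 0.01, 0, 0, -0.03], [0.035, -0.04, 0, 0, 0, -0.03], [0.035, -0.04, 0, 0, 0, -0.03], [0.035, -0.04, 0, 0, 0, -0.03], [0.035, -0.04, 0, 0, 0, -0.03], [0.035, -0.04, 0, 0, 0, -0.03], [0.035, -0.04, 0, 0, 0, -0.03], [0.035, -0.04, 0, 0, 0, -0.03]], "gripper": -1}}

```text
clock: 1.1
tool_pos: [0.4519, 0.3441, 0.2694]
orientation: [180.0, -0.0, -68.2]
force: [0.4, 0.9, 0.0]
opening: 0.0134
gripper_force: 0.0
```

>>> {"method": "play_rows", "body": {"deltas": [[0.0295, -0.0385, -0.005, 0, 0, -0.027], [0.0295, -0.0385, -0.005, 0, 0, -0.027], [0.0295, -0.0385, -0.005, 0, 0, -0.027], [0.0295, -0.0385, -0.005, 0, 0, -0.027], [0.0295, -0.0385, -0.005, 0, 0, -0.027], [0, 0, -0.04, 0, 0, 0], [0, 0, -0.05, 0, 0, 0], [0, 0, -0.02, 0, 0, 0], [0, 0, 0, 0, 0, 0]]}}

```text
clock: 2.0
tool_pos: [0.5675, 0.1904, 0.1583]
orientation: [179.7, -0.2, -92.3]
force: [-0.1, -0.3, 0.4]
opening: 0.0004
gripper_force: 0.0
```

>>> {"method": "play_rows", "body": {"deltas": [[0, -0.017, 0, 0, 0, 0], [0, -0.02, 0, 0, 0, 0], [0, -0.02, 0, 0, 0, 0], [0, -0.012, 0, 0, 0, 0], [0, -0.005, 0, 0, 0, 0], [0, -0.005, 0, 0, 0, 0], [0, -0.005, 0, 0, 0, 0], [0, -0.005, 0, 0, 0, 0], [0, -0.005, 0, 0, 0, 0], [0, -0.005, 0, 0, 0, 0]]}}

```text
clock: 3.0
tool_pos: [0.5707, 0.1144, 0.1628]
orientation: [-179.8, 0.2, -92.2]
force: [-0.2, 7.5, 4.7]
opening: 0.0006
gripper_force: 3.2
```

>>> {"method": "play_rows", "body": {"deltas": [[0, -0.006, 0.0025, 0, 0, 0], [0, -0.006, 0.0025, 0, 0, 0], [0, -0.006, 0.0025, 0, 0, 0], [0, -0.006, 0.0025, 0, 0, 0], [0, -0.006, 0.0025, 0, 0, 0], [0, -0.0063, 0.0008, 0, 0, 0], [0, -0.0063, 0.0008, 0, 0, 0], [0, -0.0063, 0.0008, 0, 0, 0], [0, -0.0063, 0.0008, 0, 0, 0], [0, -0.0063, 0.0008, 0, 0, 0]]}}

```text
clock: 4.0
tool_pos: [0.5688, 0.063, 0.1748]
orientation: [180.0, 0.0, -92.2]
force: [-2.6, 3.2, 1.6]
opening: 0.0004
gripper_force: 1.9
```

>>> {"method": "play_rows", "body": {"deltas": [[0, -0.0063, -0.0008, 0, 0, 0], [0, -0.0063, -0.0008, 0, 0, 0], [0, -0.0063, -0.0008, 0, 0, 0], [0, -0.0063, -0.0008, 0, 0, 0], [0, -0.0063, -0.0008, 0, 0, 0]]}}

```text
clock: 4.5
tool_pos: [0.569, 0.0375, 0.1712]
orientation: [180.0, -0.0, -92.3]
force: [-1.2, 3.6, 0.6]
opening: 0.0002
gripper_force: 1.3
```

>>> {"method": "play_rows", "body": {"deltas": [[0, -0.0059, -0.0024, 0, 0, 0], [0, -0.0059, -0.0024, 0, 0, 0], [0, -0.0059, -0.0024, 0, 0, 0], [0, -0.0059, -0.0024, 0, 0, 0], [0, -0.0059, -0.0024, 0, 0, 0], [0, -0.005, -0.004, 0, 0, 0], [0, -0.005, -0.004, 0, 0, 0], [0, -0.005, -0.004, 0, 0, 0], [0, -0.005, -0.004, 0, 0, 0], [0, -0.005, -0.004, 0, 0, 0]]}}

```text
clock: 5.5
tool_pos: [0.5691, -0.006, 0.1457]
orientation: [180.0, -0.0, -92.2]
force: [-1.4, -0.9, 2.8]
opening: 0.0004
gripper_force: 1.3
```

Run:
```python
from h import *
im,W=cloud("side"); cv2.imwrite("pics/side1.png",im[120:400,160:560])
print(get_obs()["tool_pos"],get_obs()["force"])
```

```text
[ 0.56886569 -0.00636838  0.1450269 ] [ 0.14290615 -1.41325898  1.38590873]
```

View pics/side1.png

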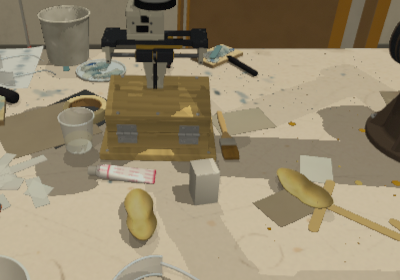

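The crop shows the leaf folded almost down at about (160,100), with the fingertips on its outer face at (155,78); nothing else has moved.

>>> {"method": "play_rows", "body": {"deltas": [[0, -0.004, -0.005, 0, 0, 0], [0, -0.004, -0.005, 0, 0, 0], [0, -0.004, -0.005, 0, 0, 0], [0, -0.004, -0.005, 0, 0, 0], [0, -0.002, -0.004, 0, 0, 0], [0, 0, -0.003, 0, 0, 0], [0, 0, 0, 0, 0, 0]]}}

```text
clock: 6.25
tool_pos: [0.5691, -0.0199, 0.1238]
orientation: [180.0, 0.0, -92.3]
force: [-0.3, -0.1, -0.3]
opening: 0.0
gripper_force: 0.0
```

>>> {"method": "play_rows", "body": {"deltas": [[0, 0, -0.002, 0, 0, 0], [0, 0, -0.002, 0, 0, 0], [0, 0, 0, 0, 0, 0]]}}

```text
clock: 6.55
tool_pos: [0.5693, -0.0199, 0.1227]
orientation: [-179.9, -0.0, -92.2]
force: [-5.2, -1.0, 13.5]
opening: 0.0008
gripper_force: 7.0
```

>>> {"method": "play_rows", "body": {"deltas": [[0, 0, -0.001, 0, 0, 0], [0, 0, 0, 0, 0, 0], [0, 0, 0.01, 0, 0, 0], [0, 0, 0.05, 0, 0, 0], [0, 0, 0.06, 0, 0, 0], [0, 0, 0.04, 0, 0, 0], [0, 0, 0, 0, 0, 0]]}}

```text
clock: 7.25
tool_pos: [0.5717, -0.0194, 0.2538]
orientation: [-179.5, 0.1, -92.2]
force: [-0.3, -0.3, -0.9]
opening: 0.0003
gripper_force: 0.0
```

Run:
```python
from h import *
im,W=cloud("side");J=jig(W);print(get_obs()["tool_pos"],get_obs()["force"])
m=(abs(J[...,1])<.09)&(abs(J[...,0])<.05)&(J[...,2]>.09)&(J[...,2]<.12);q=J[m]
A=np.c_[q[:,:2],np.ones(len(q))];s=np.linalg.lstsq(A,q[:,2],rcond=None)[0];print(len(q),s,"leaf angle approx",-s[0])
```

```text
[ 0.57040115 -0.01935887  0.25099407] [-0.25440542 -0.21705125 -0.78617939]
2170 [-0.00104149 -0.00042882  0.10244207] leaf angle approx 0.0010414858471846232
```

Leaf is fully home (flat within 0.001 rad). Now behind the handle.

>>> {"method": "play_rows", "body": {"deltas": [[-0.003, -0.03, 0, 0, 0, 0], [-0.003, -0.04, 0, 0, 0, 0], [-0.003, -0.04, 0, 0, 0, 0], [-0.003, -0.04, 0, 0, 0, 0], [-0.003, -0.04, 0, 0, 0, 0], [-0.003, -0.04, 0, 0, 0, 0], [-0.003, -0.04, 0, 0, 0, 0], [0, 0, 0, 0, 0, 0]]}}

```text
clock: 8.1
tool_pos: [0.5514, -0.2385, 0.2465]
orientation: [179.8, 0.0, -92.4]
force: [-0.4, 0.0, -0.4]
opening: 0.0005
gripper_force: 0.0
```

>>> {"method": "play_rows", "body": {"deltas": [[0, 0, -0.03, 0, 0, 0], [0, 0, -0.05, 0, 0, 0], [0, 0, -0.037, 0, 0, 0], [0, 0, 0, 0, 0, 0]]}}

```text
clock: 8.5
tool_pos: [0.5491, -0.2348, 0.1495]
orientation: [179.5, 0.1, -92.3]
force: [-1.0, -0.2, -0.3]
opening: -0.0
gripper_force: 0.0
```

Run:
```python
from h import *
im,W=cloud("top"); cv2.imwrite("pics/top1.png",im[140:340,240:540])
o=get_obs();print(o["tool_pos"],jig(o["tool_pos"]),o["force"])
```

```text
[ 0.55088077 -0.23533092  0.15242795] [-0.22940976  0.00051312  0.15242795] [0.47248387 0.21350225 1.43980135]
```

View pics/top1.png

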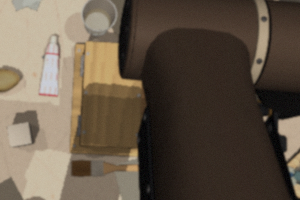

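The arm hides the clamp in this crop, but the closed jig at (110,95) and the tube, carton, brush and cup are undisturbed. The tool pose is as planned, so I'll push the handle.

>>> {"method": "play_rows", "body": {"deltas": [[0.0005, 0.012, 0, 0, 0, 0], [0.0005, 0.012, 0, 0, 0, 0], [0.0003, 0.006, 0, 0, 0, 0], [0.0003, 0.006, 0, 0, 0, 0], [0.0003, 0.006, 0, 0, 0, 0], [0.0003, 0.006, 0, 0, 0, 0], [0.0003, 0.006, 0, 0, 0, 0], [0.0003, 0.006, 0, 0, 0, 0], [0.0003, 0.006, 0, 0, 0, 0], [0.0003, 0.006, 0, 0, 0, 0]]}}

```text
clock: 9.55
tool_pos: [0.5551, -0.1779, 0.1546]
orientation: [180.0, 0.0, -92.3]
force: [0.9, 0.2, 0.7]
opening: 0.0001
gripper_force: 0.3
```

>>> {"method": "play_rows", "body": {"deltas": [[0.0003, 0.006, 0, 0, 0, 0], [0.0003, 0.006, 0, 0, 0, 0], [0.0003, 0.006, 0, 0, 0, 0], [0.0003, 0.006, 0, 0, 0, 0], [0.0003, 0.006, 0, 0, 0, 0]]}}

```text
clock: 10.05
tool_pos: [0.5563, -0.1539, 0.1547]
orientation: [180.0, 0.0, -92.2]
force: [0.1, -1.3, 0.2]
opening: 0.0004
gripper_force: 0.3
```

>>> {"method": "play_rows", "body": {"deltas": [[0.0003, 0.006, 0, 0, 0, 0], [0.0003, 0.006, 0, 0, 0, 0], [0.0003, 0.006, 0, 0, 0, 0], [0.0002, 0.004, 0, 0, 0, 0], [0.0002, 0.004, 0, 0, 0, 0], [0, 0, 0, 0, 0, 0]]}}

```text
clock: 10.65
tool_pos: [0.5574, -0.1332, 0.1548]
orientation: [-180.0, 0.0, -92.2]
force: [-0.1, -0.2, 0.9]
opening: 0.0004
gripper_force: 0.0
```

>>> {"method": "play_rows", "body": {"deltas": [[0.0002, 0.004, 0, 0, 0, 0], [0.0002, 0.004, 0, 0, 0, 0], [0, 0.003, 0, 0, 0, 0], [0, 0, 0, 0, 0, 0]]}}

```text
clock: 11.05
tool_pos: [0.5577, -0.1244, 0.1547]
orientation: [-180.0, 0.0, -92.2]
force: [0.2, 0.8, 0.3]
opening: 0.0004
gripper_force: 0.0
```

>>> {"method": "play_rows", "body": {"deltas": [[0, 0.003, 0, 0, 0, 0], [0, 0.002, 0, 0, 0, 0], [0, 0, 0, 0, 0, 0]]}}

```text
clock: 11.35
tool_pos: [0.5577, -0.1207, 0.1548]
orientation: [-180.0, -0.0, -92.2]
force: [0.1, -1.3, -0.3]
opening: 0.0005
gripper_force: 0.4
```

Run:
```python
from h import *
im,W=cloud("side"); cv2.imwrite("pics/side2.png",cv2.resize(im[120:280,220:420],None,fx=3,fy=3))
o=get_obs();print(jig(o["tool_pos"]),o["force"])
```

```text
[-0.11462369 -0.00088479  0.15477272] [ 0.59359114 -0.91483534 -0.86712828]
```

View pics/side2.png

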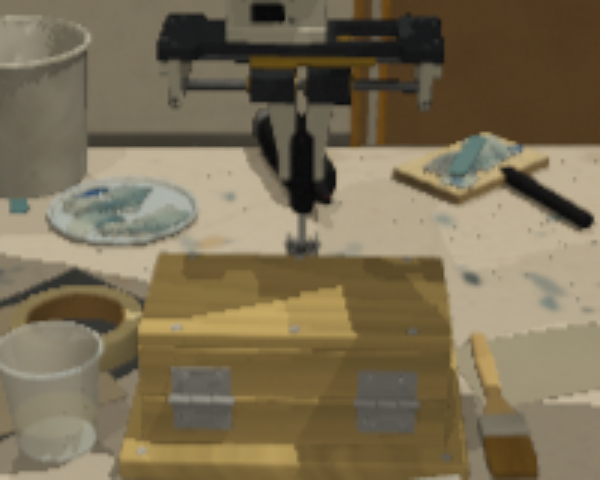

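The handle stands nearly upright in front of the fingers at (302,160), above the shut jig. I'll keep pushing in small steps until it reaches the stop.

>>> {"method": "play_rows", "body": {"deltas": [[0, 0.002, 0, 0, 0, 0], [0, 0.002, 0, 0, 0, 0], [0, 0, 0, 0, 0, 0]]}}

```text
clock: 11.7
tool_pos: [0.5575, -0.1193, 0.1549]
orientation: [180.0, -0.2, -92.2]
force: [1.5, -11.6, -2.2]
opening: 0.0006
gripper_force: 4.8
```

>>> {"method": "play_rows", "body": {"deltas": [[0, 0.002, 0, 0, 0, 0], [0, 0, 0, 0, 0, 0]]}}

```text
clock: 11.9
tool_pos: [0.5574, -0.1187, 0.1549]
orientation: [179.9, -0.2, -92.3]
force: [1.7, -15.4, -3.3]
opening: 0.0002
gripper_force: 7.2
```

>>> {"method": "play_rows", "body": {"deltas": [[0, 0.002, 0, 0, 0, 0], [0, 0, 0, 0, 0, 0]]}}

```text
clock: 12.1
tool_pos: [0.5573, -0.1181, 0.1549]
orientation: [179.9, -0.3, -92.3]
force: [3.2, -22.0, -3.2]
opening: 0.0005
gripper_force: 10.0
```

>>> {"method": "play_rows", "body": {"deltas": [[0, -0.01, 0, 0, 0, 0], [0, -0.03, 0, 0, 0, 0], [0, -0.05, 0, 0, 0, 0], [0, -0.03, 0.04, 0, 0, 0], [-0.01, -0.03, 0.05, 0, 0, 0], [-0.03, -0.05, 0.03, 0, 0, 0], [-0.03, -0.05, 0, 0, 0, 0], [-0.03, -0.05, 0, 0, 0, 0], [-0.03, -0.05, 0, 0, 0, 0], [0, 0, 0, 0, 0, 0]]}}

```text
clock: 13.1
tool_pos: [0.452, -0.3959, 0.2495]
orientation: [180.0, -0.0, -92.5]
force: [0.2, 0.9, -0.6]
opening: 0.0003
gripper_force: 0.0
```

Run:
```python
from h import *
im,W=cloud("top");J=jig(W);print(get_obs()["tool_pos"])
m=(abs(J[...,1])<.03)&(J[...,0]<-.06)&(J[...,0]>-.2)&(J[...,2]>.06)&(im.max(2)<60)
q=J[m];print(q[np.argsort(-q[:,2])][::8].round(3).tolist())
cv2.imwrite("pics/top2.png",cv2.resize(im[140:340,240:480],None,fx=2.5,fy=2.5))
im,W=cloud("side");J=jig(W)
m=(abs(J[...,1])<.02)&(J[...,0]<-.06)&(J[...,0]>-.2)&(J[...,2]>.115)&(im.max(2)<60)
q=J[m];print(q[np.argsort(-q[:,2])][::8].round(3).tolist())
```

```text
[ 0.45315489 -0.3943664   0.249463  ]
[[-0.15, 0.012, 0.658], [-0.152, 0.011, 0.657], [-0.152, 0.013, 0.656], [-0.152, 0.018, 0.656], [-0.152, 0.01, 0.656], [-0.152, 0.002, 0.656], [-0.153, 0.017, 0.656], [-0.152, 0.007, 0.656], [-0.152, 0.018, 0.655], [-0.151, 0.006, 0.655], [-0.152, 0.006, 0.655], [-0.151, 0.01, 0.655], [-0.152, 0.019, 0.655], [-0.152, 0.025, 0.655], [-0.15, 0.02, 0.655], [-0.152, 0.003, 0.655], [-0.149, 0.014, 0.655], [-0.154, -0.003, 0.655], [-0.153, -0.001, 0.654], [-0.153, 0.006, 0.654], [-0.152, 0.019, 0.654], [-0.151, 0.019, 0.654], [-0.149, 0.018, 0.654], [-0.151, 0.008, 0.654], [-0.154, 0.0, 0.654], [-0.149, 0.024, 0.654], [-0.154, 0.023, 0.654], [-0.153, 0.018, 0.654], [-0.147, 0.022, 0.654], [-0.148, 0.019, 0.653], [-0.15, 0.028, 0.653], [-0.147, 0.018, 0.653], [-0.146, 0.021, 0.653], [-0.148, 0.016, 0.653], [-0.149, 0.011, 0.653], [-0.154, 0.026, 0.653], [-0.154, -0.001, 0.653], [-0.148, 0.014, 0.652], [-0.147, 0.018, 0.652], [-0.153, 0.03, 0.652], [-0.149, 0.023, 0.652], [-0.148, 0.029, 0.652], [-0.15, 0.025, 0.652], [-0.153, 0.028, 0.652], [-0.152, 0.0
[... 12528 characters left out ...]
], [-0.065, 0.011, 0.066], [-0.079, 0.008, 0.065], [-0.093, 0.011, 0.062]]
[[-0.095, 0.004, 0.178], [-0.095, -0.002, 0.176], [-0.099, 0.008, 0.174], [-0.088, 0.002, 0.172], [-0.091, -0.004, 0.171], [-0.091, -0.004, 0.168], [-0.094, -0.004, 0.165], [-0.092, -0.004, 0.164], [-0.092, 0.006, 0.161], [-0.092, 0.009, 0.159], [-0.098, 0.011, 0.156], [-0.094, 0.011, 0.154], [-0.094, 0.006, 0.151], [-0.098, 0.011, 0.15], [-0.087, 0.002, 0.147], [-0.088, 0.002, 0.145], [-0.099, 0.011, 0.142], [-0.089, -0.002, 0.14], [-0.092, 0.009, 0.138], [-0.088, 0.005, 0.135], [-0.088, 0.0, 0.133], [-0.09, 0.005, 0.13], [-0.091, 0.007, 0.127], [-0.091, -0.004, 0.125], [-0.087, 0.005, 0.122], [-0.089, 0.005, 0.119]]
```

View pics/top2.png

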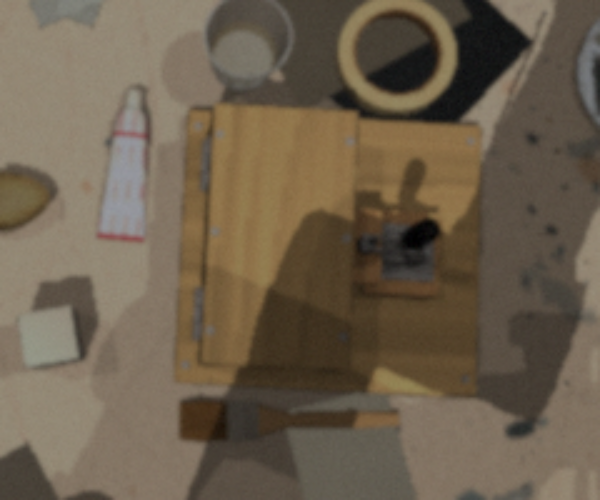

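The top view shows the jig shut. The handle stands upright at (422,235), with its tip measured at jig x -0.096, z 0.179, which is the stop position. The foot is on the cleat at (368,243), and the cup, tape, tube, carton and brush have not moved. The push reached 22 N with no further give, so the handle is at its stop and the robot is clear.

```bash
python3 -c "
from plant import *
print(close_job())"
```

```text
the job is handed in; nothing more can be done
None
```

The jig is folded fully home and the toggle clamp handle is upright at its stop; I handed the job in at about 13 s with the robot clear and the cup, tape, tube, carton and brush where they were (the shell is hidden under the shut half).

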